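# Sift the shower-filter balls over the half-open drawer

## Task

Take the slotted sieve by its handle and shake it over the half-open acrylic drawer until both small worn ceramic filter balls have dropped through into the drawer while the two large ones stay in the sieve. Then tip the two large balls over the sieve's open front into the round bowl (not the oblong soap dish), and set the empty sieve back down level across the drawer where it was. Move the balls only with the sieve, never with the fingers.

Things in the scene. Friction and masses are not known exactly. Their poses are not given: they have to be found in the camera images.
- sieve: Grey plastic sieve 120 (x) x 118 (y) mm, 250 g. Origin: centre of its underside, z up. Floor 6 mm thick, three slots 21 mm wide along x at y = -33, 0, +33 mm. Walls 32 mm high at the back (+x) and sides; the front (-x, towards the robot) is open. Four tabs at floor level (x = +-30 mm) reach out to y = +-107 mm and rest on the drawer's side walls. Lies on the drawer at the start.
- sieve_grip (a point): Centre of the grip bar of the sieve's bow handle, 90 mm above the sieve's origin. The bar runs along the sieve's y, 120 mm long, 14 mm thick (x), 22 mm tall; 73 mm free between floor and bar. Axes as the sieve's.
- sieve_front (a point): Middle of the open front edge at floor height, 60 mm in -x of the sieve's origin and 6 mm above it. An 8 mm bar flush with the floor closes the slots here; tilted front down, the large balls roll over it at about 32 degrees (45 to 50 is sure).
- drawer: Clear acrylic drawer, fixed half open. Origin: underside centre of its open front compartment, 160 (x) x 150 (y) mm inside, walls 60 mm high, 4 mm thick. Its front with a steel knob faces -x, the robot; the clear housing (80 mm high, 174 mm wide, nail clipper inside) spans x = +85 to +245 mm. At the start the sieve's origin is 60 mm above this one.
- bowl: Loose round white ceramic bowl, 160 mm across the rim, 55 mm high, 600 g. Origin: centre of its underside. It stands left or right of the drawer; the white oblong soap dish (100 x 140 x 28 mm) stands on the other side.
- large_a: Large white ceramic ball, 40 mm diameter, 70 g; origin at its centre. Too big for the slots: it sits 3 mm sunk in a slot of the sieve.
- large_b: Second large white ceramic ball, same as large_a.
- small_a: Small white ceramic ball, 16 mm diameter, 10 g; origin at its centre. Starts on a 12 mm wide strip between two slots, kept by a 2 mm groove until the sieve is shaken (best sideways, along the sieve's y); it then drops through a slot.
- small_b: Second small white ceramic ball, same as small_a, on the other such strip.

How it is judged (in metres and radians):
On the way, in this order (a step that is already met when the one before it is completed fails the run):
1. both small balls lie in the drawer's front compartment while both large balls are still in the sieve (x of small_a in the frame of drawer between -0.08 and 0.08 m and y of small_a in the frame of drawer between -0.075 and 0.075 m and z of small_a in the frame of drawer between 0 and 0.04 m and x of small_b in the frame of drawer between -0.08 and 0.08 m and y of small_b in the frame of drawer between -0.075 and 0.075 m and z of small_b in the frame of drawer between 0 and 0.04 m and x of large_a in the frame of sieve between -0.062 and 0.062 m and y of large_a in the frame of sieve between -0.056 and 0.056 m and z of large_a in the frame of sieve between 0.005 and 0.06 m and x of large_b in the frame of sieve between -0.062 and 0.062 m and y of large_b in the frame of sieve between -0.056 and 0.056 m and z of large_b in the frame of sieve between 0.005 and 0.06 m), for 0.2 s.
2. both large balls lie in the round bowl (horizontal distance between each of large_a, large_b and bowl below 0.065 m and height (world z) of each of large_a, large_b below 0.055 m), for 0.2 s.
At the end, for the whole second after the job is handed in: Small balls in the drawer's front compartment; large balls at rest in the round bowl (within 65 mm of its axis, centres below 55 mm); sieve at rest, level within 10 degrees, across the drawer's side walls, its origin within 30 mm (along the drawer) and 25 mm (across) of the compartment's middle (all of step 2 and x of small_a in the frame of drawer between -0.08 and 0.08 m and y of small_a in the frame of drawer between -0.075 and 0.075 m and z of small_a in the frame of drawer between 0 and 0.04 m and x of small_b in the frame of drawer between -0.08 and 0.08 m and y of small_b in the frame of drawer between -0.075 and 0.075 m and z of small_b in the frame of drawer between 0 and 0.04 m and x of sieve in the frame of drawer between -0.03 and 0.03 m and y of sieve in the frame of drawer between -0.025 and 0.025 m and z of sieve in the frame of drawer between 0.05 and 0.07 m and angle between sieve's own z axis and vertical below 0.17 rad and linear speed of sieve below 0.02 m/s and linear speed of each of large_a, large_b below 0.05 m/s); the robot touches nothing.
It fails at once if the fingers touch a ball (contact force between the fingers and small_a above 0.5 N or contact force between the fingers and small_b above 0.5 N or contact force between the fingers and large_a above 0.5 N or contact force between the fingers and large_b above 0.5 N).
It also fails if it takes over 58 s, if anything falls off the work surface, if the arm or the gripper's body presses on something with over 40 N, if the wrist force passes 120 N, or if a joint passes its speed limit or range.

## Robot

A 7-joint arm with a two-finger parallel gripper is mounted at the origin on the work surface. World frame = base frame: x ahead of the robot, y to its left, z up, the work surface at z = 0. Lengths are in mm, angles in rad, forces in N, time in s.
With the tool pointing down it reaches from about 425 to 950 mm from the base axis. Payload 4.7 kg.
Tool frame: the origin (TCP) lies at the very end of the fingers, on their centre line; the grasp point (between the pads) lies 19 mm behind it; z points along the fingers, y is the line along which they close (so a half turn about z gives the same grasp; the last joint's range is limited). The gripper opens to 87 mm and grips with 3 to 60 N. Pads are 19 mm wide; open, the fingers measure 117 mm over their backs; the gripper's body (75 mm by 190 mm) begins 51 mm behind the grasp point.
Start: joints at [1.12, 0.469, -0.049, 1.532, 0.024, 1.141, -0.082], TCP at [276.395, -615.837, 222.573] pointing down, gripper open.
Joint ranges: [-2.59, 2.59], [-0.33, 1.99], [-1.39, 1.29], [0.1, 2.45], [-1.04, 4.18], [0.21, 1.99], [-2.66, 2.66]. Speed limits (rad/s): [2.57, 2.57, 3.14, 3.14, 3.14, 3.14, 3.14].

## Interface

Orientations are given as a unit quaternion [x, y, z, w].
In Python, from cell import ctrl, telemetry, imaging, hand_in gives the robot as it stands. Calls block until the motion is done:
- ctrl.goto(position, orientation): joint-space move of the TCP to a pose.
- ctrl.move_linear(position, attitude=None, rate=150, until_force=None): straight line of the TCP; attitude=None keeps the orientation; rate is the mean speed in mm/s. With until_force (N) it stops when the force on the tool has changed by that much, and returns True; else False.
- ctrl.set_joints(angles): joint-space move.
- ctrl.set_gripper(opening): finger opening in mm; the grip force is fixed at half the most; returns when the fingers have stopped.
- ctrl.wait(seconds).
- ctrl.inverse_kinematics(position, orientation): joint angles nearest the present ones, or None.
- telemetry.read_state(): the state.
- imaging.snapshot(name): name is "scene" or "top"; returns (picture, depth): 384x512x3 uint8, red, green, blue; 384x512 float32, mm along the optical axis (not along the pixel's ray), 0 where there is no reading.
- imaging.get_calibration(name): a dict with "fx", "fy", "cx", "cy" (pixels), "position" and "attitude" of the camera in the world. Camera axes: x right, y up, looking along -z (the intrinsics and any distortion apply to the point x, -y, -z); pixel columns grow to the right and rows downward; lengths in mm; the calibration is good to about 2 mm. A picture is of the moment at which its call begins. get_calibration takes no time and is no camera call.
A pose or a line that the arm cannot do raises ctrl.MotionError and nothing moves.
- hand_in(): hands the job in; it is judged then, once.
The state is a dict: "t": time; "qpos": joint angles; "qvel": joint speeds; "effort": joint torques, N m; "tool_pos": TCP position; "tcp_rot": TCP orientation; "contact_force": force on the tool from outside, world axes, zero at the start; "wrist_torque": the same for the moment, N m; "grip_width": finger opening in mm; "gripper_force": force on a finger pad.
Only numpy, scipy, OpenCV 4.12 (cv2) and the standard library are available. Lean on these libraries where they do the work, as an engineer would, in place of code of your own. Each camera call takes 0.05 s, during which the arm holds its last target. There are 200 camera calls.

## Working session

There is one attempt and no reset: what is moved stays moved. The work goes in short steps, each a Python script; the robot and the scene stay as the last script left them, time stands still between calls to the robot, and variables do not carry over. Pictures are saved under pics/ and viewed, at most 10 in all, crops included, and the job is handed in when it is done.

```bash
mkdir -p pics; ls; python3 - <<'E'
from cell import ctrl, telemetry, imaging
import cv2,numpy as np
for n in ("scene","top"):
    p,d=imaging.snapshot(n); c=imaging.get_calibration(n); print(n,c,p.shape)
    cv2.imwrite(f"pics/{n}0.png",cv2.resize(p[:,:,::-1],(800,600))); np.savez(f"{n}0.npz",p=p,d=d)
s=telemetry.read_state();print(s)
E
```

```text
pics
scene {'fx': 466.85495019680934, 'fy': 466.85495019680934, 'cx': 252.2102100563852, 'cy': 192.08072648741054, 'position': array([1265.51177085,  534.28942353,  790.64052336]), 'attitude': array([0.20892254, 0.39031856, 0.80129459, 0.40240499])} (384, 512, 3)
top {'fx': 421.60302047352104, 'fy': 421.60302047352104, 'cx': 260.7116931112561, 'cy': 189.5851485343531, 'position': array([ 479.02160162,   -1.67958275, 1003.25052397]), 'attitude': array([ 0.01022105, -0.01006735, -0.70656922,  0.70749849])} (384, 512, 3)
{'t': 0.1, 'qpos': array([ 1.12010508,  0.46936932, -0.04862402,  1.53357   ,  0.02406658,
        1.14101801, -0.08227875]), 'qvel': array([ 0.00090453, -0.00158885,  0.00058079, -0.00325105, -0.00102949,
       -0.00038732,  0.00261957]), 'effort': array([ 3.93102227e-04, -5.09169602e+01, -8.12686491e-02, -2.36829114e+01,
       -6.15236512e-02,  3.44513508e-02,  3.68437748e-05]), 'tool_pos': array([ 276.15511956, -615.32683984,  221.60060466]), 'tcp_rot': array([ 9.77836927e-01,  2.09366072e-01, -1.95819976e-04, -8.68697045e-04]), 'contact_force': array([-0.1405597 , -0.58611022, -0.37540354]), 'wrist_torque': array([ 0.01498668, -0.01330488, -0.03238252]), 'gripper_force': 0.0, 'grip_width': 87.26716185687492}
```

View pics/scene0.png

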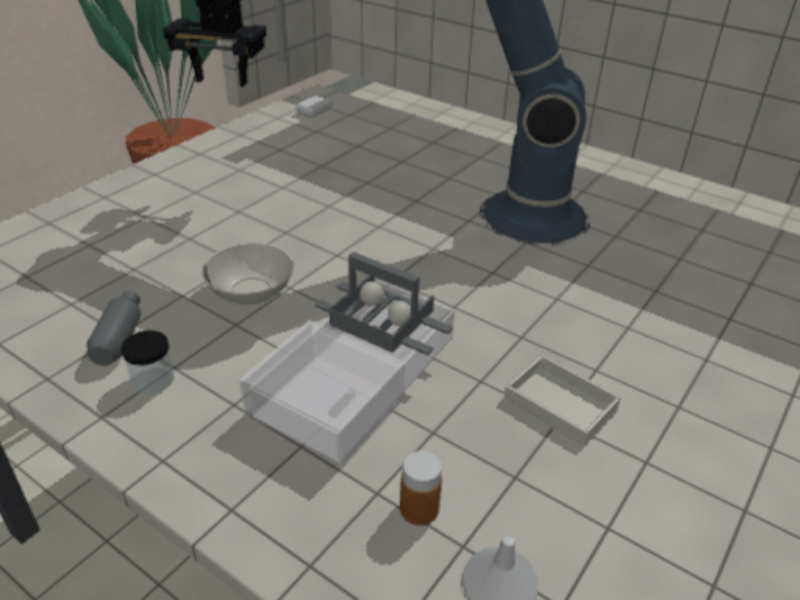

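View pics/top0.png

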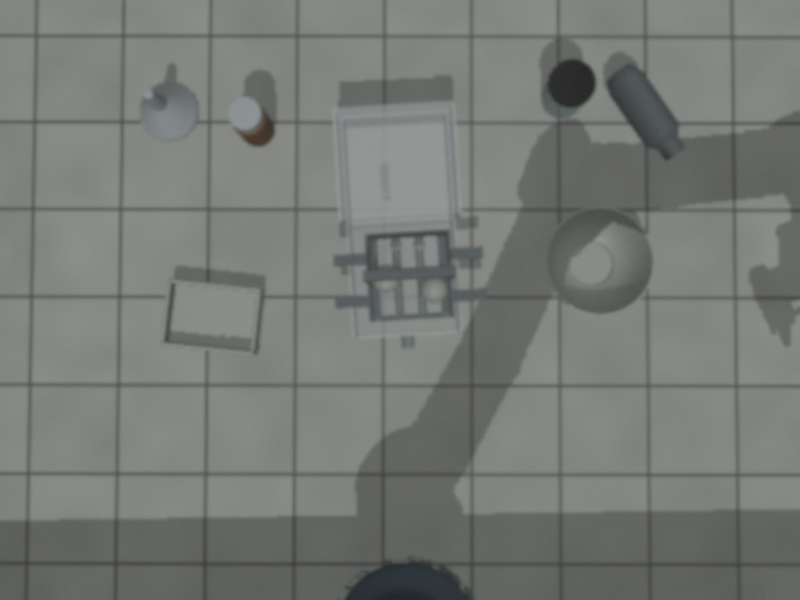

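The scene view shows the sieve on the drawer, with the bowl on the robot's right (-y) and the soap dish on its left. In the top view (800x600) the grip bar runs from about (366,273) to (454,272), the bowl centre is at (600,261) and the tab ends lie between x=335 and x=485.

```bash
cat > h.py <<'E'
import numpy as np, cv2
from scipy.spatial.transform import Rotation as R
from cell import ctrl, telemetry, imaging
def cloud(n,d):
    c=imaging.get_calibration(n); v,u=np.mgrid[:d.shape[0],:d.shape[1]]
    P=np.stack([(u-c['cx'])/c['fx']*d,-(v-c['cy'])/c['fy']*d,-d],-1)
    return P@R.from_quat(c['attitude']).as_matrix().T+c['position']
def atz(n,u,v,z):
    c=imaging.get_calibration(n); r=R.from_quat(c['attitude']).apply([(u-c['cx'])/c['fx'],-(v-c['cy'])/c['fy'],-1])
    return c['position']+r*(z-c['position'][2])/r[2]
E
python3 - <<'E'
from h import *
np.set_printoptions(precision=1,suppress=True)
z=np.load('top0.npz'); d=z['d']; P=cloud('top',d)
def rect(m,t):
    Q=P[m]; r=cv2.minAreaRect(Q[:,:2].astype(np.float32)); print(t,len(Q),r,Q.mean(0))
reg=np.zeros(d.shape,bool); reg[140:225,205:320]=1
rect(reg&(P[...,2]>148)&(P[...,2]<175),'bar')
rect(reg&(P[...,2]>56)&(P[...,2]<75),'floor+tabs')
b=np.zeros(d.shape,bool); b[125:210,345:425]=1
Q=P[b&(P[...,2]>48)&(P[...,2]<62)]; print('rim',cv2.minEnclosingCircle(Q[:,:2].astype(np.float32)),Q.mean(0))
k=.64
for nm,u,v,zz in [('barL',366,273,161),('barR',454,272,161),('tabs',335,260,66),('',482,253,66),('',336,301,66),('',485,294,66),('drawerFL',355,338,60),('drawerFR',459,332,60),('sieve back',366,233,92),('',447,230,92),('knob',407,342,30),('bowl',600,261,55),('ballL',385,285,83),('ballR',434,288,83)]:
    print(nm,atz('top',u*k,v*k,zz))
p=z['p'][135:225,205:320]; cv2.imwrite('pics/c1.png',cv2.resize(p[:,:,::-1],(766,600),interpolation=cv2.INTER_CUBIC))
E
```

```text
bar 435 ((533.8599243164062, -2.965099334716797), (14.113787651062012, 118.74563598632812), 3.447169780731201) [533.5  -3.  160.5]
floor+tabs 1940 ((535.6102905273438, -2.9092636108398438), (169.69406127929688, 214.0599822998047), 3.36686635017395) [530.2   1.2  64.7]
rim ((558.7615966796875, -278.3078308105469), 79.64008331298828) [ 562.4 -288.    53.2]
barL [532.9  51.5 161. ]
barR [534.3 -61.2 161. ]
tabs [557.5 101.8  66. ]
 [ 567.7 -107.8   66. ]
 [499.  100.1  66. ]
 [ 509.2 -112.    66. ]
drawerFL [446.2  73.3  60. ]
drawerFR [455.  -75.4  60. ]
sieve back [592.9  56.   92. ]
 [597.2 -56.4  92. ]
knob [439.4  -1.   30. ]
bowl [ 557.4 -279.2   55. ]
ballL [521.1  29.8  83. ]
ballR [517.  -38.7  83. ]
```

View pics/c1.png

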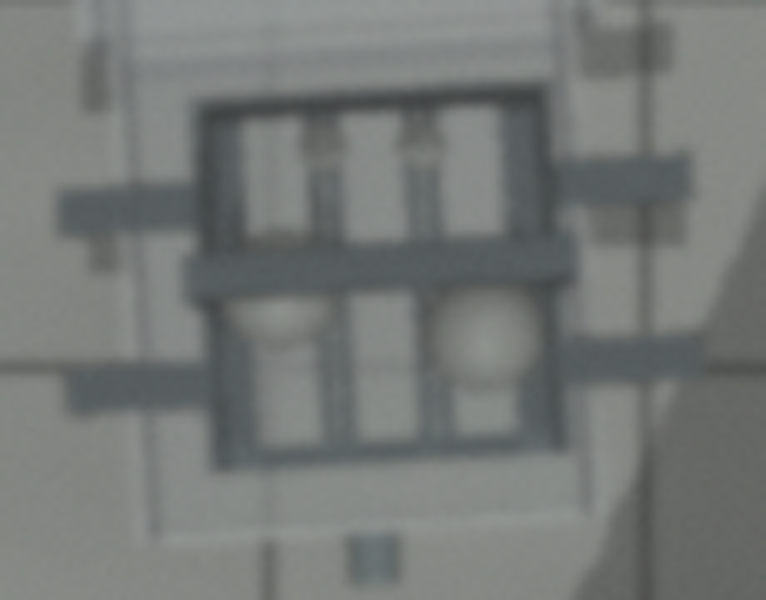

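The crop confirms the sieve at yaw of about 3.3°, with its origin near (534,-3). The small balls are on the strips at the back, at (322,135) and (418,140), and the large balls are in the outer slots. The bar's top is at z = 160.5, against an expected 161. Next I check reachability, then grasp.

```bash
cat >> h.py <<'E'
PSI=np.radians(3.3)
def att(psi=PSI,tilt=0.0):
    """tool down, closing along sieve x; tilt (deg) >0 = sieve front down"""
    c,s=np.cos(psi),np.sin(psi)
    M=R.from_matrix(np.array([[-s,c,0],[c,s,0],[0,0,-1]]))
    ax=np.array([-s,c,0])
    return (R.from_rotvec(-np.radians(tilt)*ax)*M).as_quat()
def tcp(grip,psi=PSI,tilt=0.0):
    """TCP position so that grasp point sits at grip"""
    return np.array(grip)+R.from_quat(att(psi,tilt)).apply([0,0,19.])
G0=np.array([533.8,-3.,150.])
BOWL=np.array([558.5,-278.8])
E
python3 - <<'E'
from h import *
np.set_printoptions(precision=2,suppress=True)
for g,psi,t in [(G0,PSI,0),(G0+[0,0,9],PSI,-5),(G0+[0,0,100],PSI,0)]+[(np.r_[BOWL,z],p,t) for p in (PSI,np.radians(-15),np.radians(-26)) for z,t in ((250,0),(185,30),(185,50))]:
    print(g,round(np.degrees(psi)),t,ctrl.inverse_kinematics(tcp(g,psi,t),att(psi,t)))
ctrl.goto(tcp(G0+[0,0,80]),att())
ctrl.move_linear(tcp(G0),rate=120)
ctrl.set_gripper(0)
s=telemetry.read_state();print(s['t'],s['tool_pos'],s['grip_width'],s['contact_force'],s['gripper_force'])
p,d=imaging.snapshot('scene');cv2.imwrite('pics/c2.png',cv2.resize(p[120:300,150:390,::-1],(800,600),interpolation=cv2.INTER_CUBIC))
E
```

```text
[533.8  -3.  150. ] 3 0 [ 0.42  0.41 -0.62  1.94  0.31  0.88 -0.3 ]
[533.8  -3.  159. ] 3 -5 [ 0.41  0.44 -0.62  1.87  0.29  1.01 -0.29]
[533.8  -3.  250. ] 3 0 [ 0.47  0.3  -0.66  1.83  0.21  1.08 -0.21]
[ 558.5 -278.8  250. ] 3 0 [ 0.71  0.41 -0.43  1.63  0.19  1.14  0.29]
[ 558.5 -278.8  185. ] 3 30 [ 0.98  0.36 -0.55  2.01 -0.23  0.38  0.75]
[ 558.5 -278.8  185. ] 3 50 None
[ 558.5 -278.8  250. ] -15 0 [ 0.66  0.4  -0.36  1.64  0.16  1.13 -0.  ]
[ 558.5 -278.8  185. ] -15 30 [ 0.82  0.31 -0.46  2.06  0.2   0.28 -0.02]
[ 558.5 -278.8  185. ] -15 50 [ 1.41  0.55 -1.15  2.25  2.34  0.39 -1.95]
[ 558.5 -278.8  250. ] -26 0 [ 0.63  0.4  -0.32  1.64  0.14  1.13 -0.18]
[ 558.5 -278.8  185. ] -26 30 [ 0.7   0.29 -0.38  2.08  0.52  0.31 -0.55]
[ 558.5 -278.8  185. ] -26 50 [ 1.31  0.54 -1.16  2.27  2.16  0.6  -1.99]
4.45 [533.62  -2.96 130.95] 13.387320945616008 [-1.33 -0.85  0.3 ] 30.000083092600107
```

View pics/c2.png

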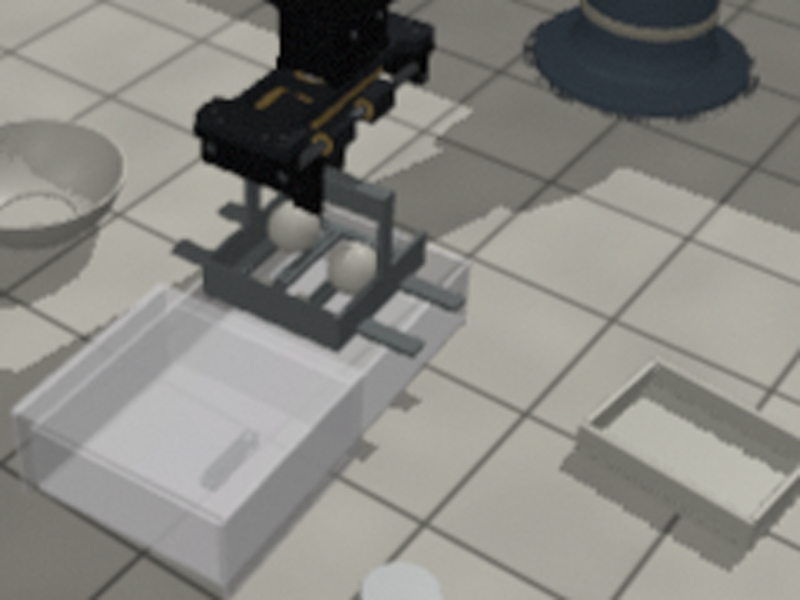

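The gripper holds the bar at a width of 13.4 mm, and the large balls sit clear under the fingers. Next I shake, and print pour-pose IK options.

```bash
cat >> h.py <<'E'
SY=np.array([-np.sin(PSI),np.cos(PSI),0])
def shake(n,amp,rate,dz=9,tilt=-4):
    g=G0+[0,0,dz]
    for i in range(n):
        ctrl.move_linear(tcp(g+SY*amp*(1 if i%2==0 else -1),tilt=tilt),rate=rate)
    ctrl.move_linear(tcp(g,tilt=tilt),rate=100)
E
python3 - <<'E'
from h import *
np.set_printoptions(precision=2,suppress=True)
ctrl.move_linear(tcp(G0+[0,0,9]),rate=60)
ctrl.move_linear(tcp(G0+[0,0,9],tilt=-4),att(tilt=-4),rate=30)
print(telemetry.read_state()['t'])
shake(6,14,190)
s=telemetry.read_state();print(s['t'],s['tool_pos'],s['grip_width'])
p,d=imaging.snapshot('scene');a=cv2.resize(p[150:250,180:320,::-1],(800,571),interpolation=cv2.INTER_CUBIC)
cv2.imwrite('pics/c3.png',a)
for ps in range(-180,181,15):
    q=np.radians(ps); r=[ctrl.inverse_kinematics(tcp(np.r_[BOWL,z],q,t),att(q,t)) for z,t in ((250,0),(180,25),(180,48))]
    if all(x is not None for x in r): print(ps,*r)
E
```

```text
5.05
7.0917 [532.36  -1.62 140.2 ] 13.528114054418994
-180 [-0.34  0.59  1.11  1.69 -0.56  1.22 -2.23] [-0.27  0.91  1.11  1.49 -0.48  1.53 -2.26] [-0.2   1.11  1.1   1.26 -0.34  1.87 -2.26]
-165 [ 0.35  0.38  0.06  1.66 -0.03  1.11 -2.46] [ 0.18  0.62  0.17  1.5   0.15  1.39 -2.6 ] [ 0.11  0.82  0.21  1.31  0.27  1.75 -2.62]
-150 [ 0.39  0.38  0.01  1.65 -0.    1.11 -2.22] [ 0.17  0.59  0.12  1.56  0.25  1.32 -2.44] [ 0.07  0.76  0.15  1.42  0.42  1.63 -2.52]
-135 [ 0.43  0.38 -0.04  1.65  0.02  1.11 -1.98] [ 0.17  0.55  0.08  1.63  0.35  1.22 -2.28] [ 0.04  0.69  0.11  1.54  0.57  1.49 -2.43]
-120 [ 0.47  0.38 -0.1   1.65  0.04  1.11 -1.74] [ 0.18  0.5   0.03  1.7   0.44  1.12 -2.12] [ 0.02  0.62  0.07  1.68  0.72  1.35 -2.36]
-105 [ 0.52  0.39 -0.16  1.64  0.07  1.12 -1.5 ] [ 0.2   0.45 -0.01  1.78  0.53  1.01 -1.95] [ 0.02  0.55  0.03  1.81  0.88  1.19 -2.31]
-90 [ 0.56  0.39 -0.22  1.64  0.09  1.12 -1.26] [ 0.25  0.41 -0.06  1.86  0.6   0.89 -1.77] [ 0.03  0.48 -0.    1.95  1.06  1.02 -2.27]
-75 [ 0.6   0.4  -0.28  1.64  0.12  1.12 -1.02] [ 0.32  0.37 -0.14  1.92  0.66  0.76 -1.
[... 1515 characters left out ...]
2  0.12  1.43  1.81]
105 [ 1.06  0.56 -0.97  1.61  0.48  1.23  1.83] [ 1.14  0.86 -1.07  1.48  0.34  1.4   1.93] [ 1.18  1.09 -1.16  1.31  0.2   1.64  1.94]
120 [ 1.09  0.58 -1.03  1.61  0.52  1.25  2.05] [ 1.1   0.9  -1.1   1.43  0.42  1.52  2.11] [ 1.08  1.12 -1.16  1.21  0.28  1.83  2.08]
135 [ 1.12  0.61 -1.1   1.61  0.57  1.27  2.28] [ 1.05  0.93 -1.13  1.39  0.51  1.62  2.29] [ 0.99  1.15 -1.17  1.15  0.39  1.98  2.24]
165 [-0.34  0.59  1.11  1.69 -0.56  1.22 -2.49] [ 1.    1.   -1.24  1.38  0.73  1.79  2.64] [-0.06  1.04  0.91  1.21 -0.35  1.96 -2.55]
180 [-0.34  0.59  1.11  1.69 -0.56  1.22 -2.23] [-0.27  0.91  1.11  1.49 -0.48  1.53 -2.26] [-0.2   1.11  1.1   1.26 -0.34  1.87 -2.26]
```

View pics/c3.png

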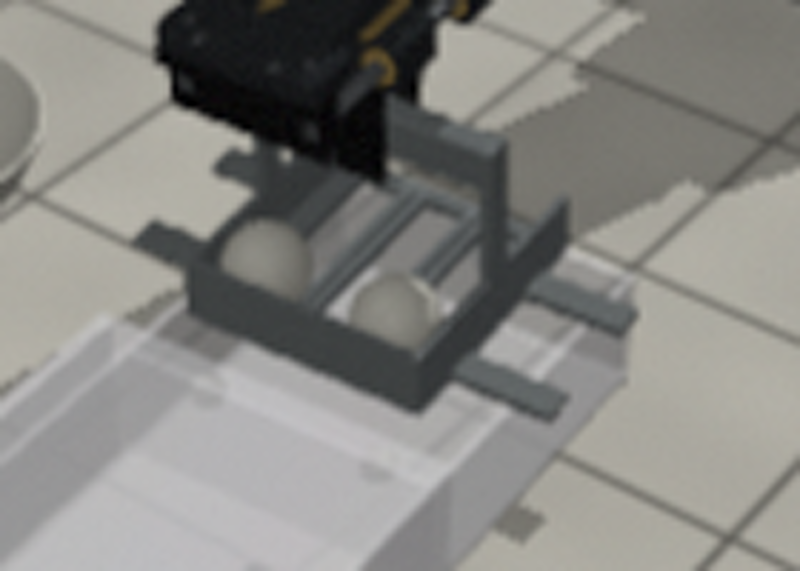

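Both large balls have rolled to the back of the sieve. No small balls are visible on the strips, but two marks, at crop (208,398) and (375,470), could be them. I check with projection and the top camera.

```bash
python3 - <<'E'
from h import *
np.set_printoptions(precision=1,suppress=True)
for u,v in((216.4,219.7),(245.6,232.3)): print(atz('scene',u,v,12))
p,d=imaging.snapshot('top');a=p[130:235,200:330,::-1]
b=imaging.snapshot('scene')[0][170:250,190:310,::-1]
f=lambda x,s:cv2.convertScaleAbs(cv2.resize(x,s,interpolation=cv2.INTER_CUBIC),alpha=1.5,beta=-40)
o0=np.load('scene0.npz')['p'][170:250,190:310,::-1]
cv2.imwrite('pics/c4.png',np.hstack([f(a,(400,560)),np.vstack([f(b,(400,280)),f(o0,(400,280))])]))
E
```

```text
[583.3 -55.6  12. ]
[576.1  31.6  12. ]
```

View pics/c4.png

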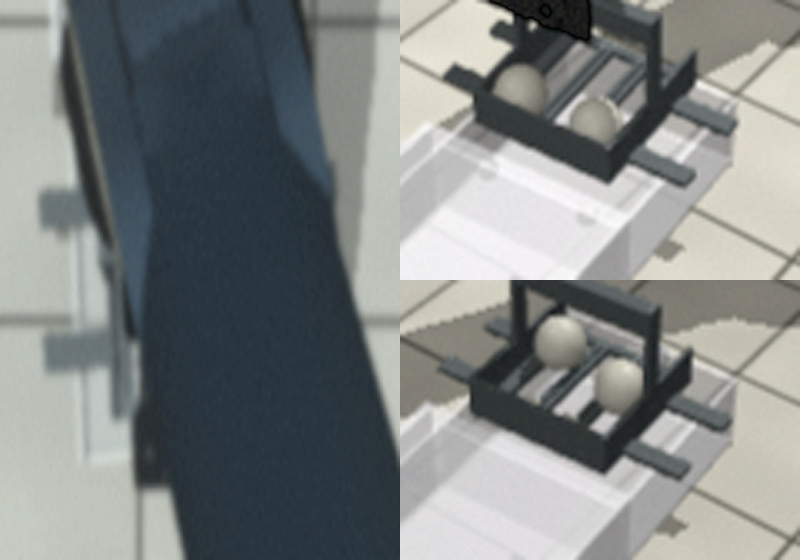

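The two marks are new compared with the earlier picture. They project to about (583,-56) and (576,32), which is inside the compartment, so both small balls have dropped. Now I carry the sieve over and pour with its front turned sideways (yaw 60°), which keeps the joints comfortable.

```bash
cat >> h.py <<'E'
PP=np.radians(60)
XD=np.array([np.cos(PP),np.sin(PP),0])
def pour_grip(tilt,off=18,ze=75):
    c,s=np.cos(np.radians(tilt)),np.sin(np.radians(tilt))
    return np.r_[BOWL,ze]+off*XD-((-60*c+84*s)*XD+np.array([0,0,-60*s-84*c]))
def to(g,psi,tilt,rate): ctrl.move_linear(tcp(g,psi,tilt),att(psi,tilt),rate=rate)
E
python3 - <<'E'
from h import *
np.set_printoptions(precision=2,suppress=True)
to(G0+[0,0,80],PSI,-4,100)
g=pour_grip(-4); g[2]=235
to((G0+[0,0,85]+g)/2,(PSI+PP)/2,-4,110)
to(g,PP,-4,110)
to(pour_grip(-4),PP,-4,80)
to(pour_grip(20),PP,20,40)
s=telemetry.read_state();print(s['t'],s['tool_pos'],s['grip_width'],s['qpos'])
p=imaging.snapshot('scene')[0][60:270,100:380,::-1]
cv2.imwrite('pics/c5.png',cv2.resize(p,(800,600),interpolation=cv2.INTER_CUBIC))
E
```

```text
12.5833 [ 585.19 -232.73  157.32] 13.598902616914735 [ 1.12  0.65 -0.94  1.71  0.21  0.94  1.24]
```

View pics/c5.png

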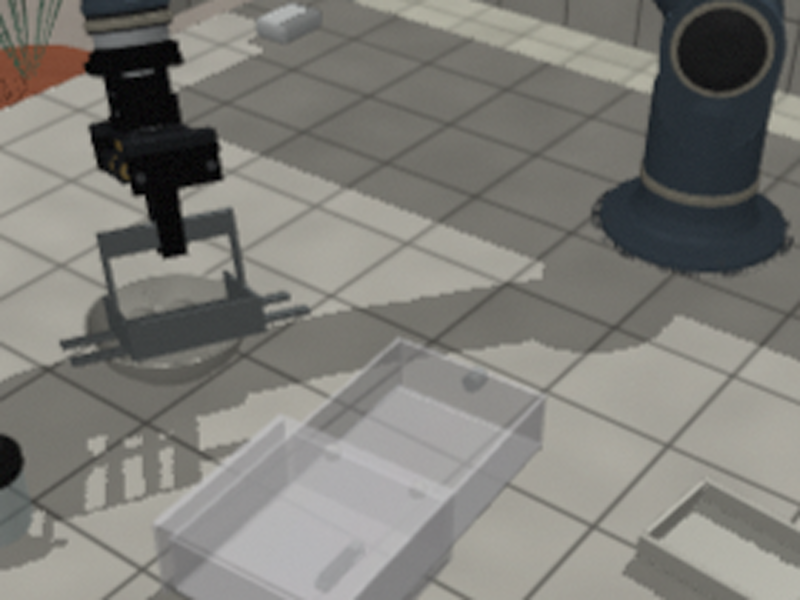

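Both small balls are in the drawer, at (333,453) and (416,490), and the sieve is over the bowl. I continue the pour slowly.

```bash
python3 - <<'E'
from h import *
np.set_printoptions(precision=2,suppress=True)
for t in (28,34,40,46,49):
    to(pour_grip(t),PP,t,14)
    ctrl.wait(.25)
ctrl.wait(.6)
print(telemetry.read_state()['t'])
to(pour_grip(49)+[0,0,40],PP,49,80)
to(pour_grip(0)+[0,0,90]+40*XD,PP,0,100)
s=telemetry.read_state();print(s['t'],s['tool_pos'],s['grip_width'],s['qpos'])
p=imaging.snapshot('scene')[0][60:270,100:380,::-1]
cv2.imwrite('pics/c6.png',cv2.resize(p,(800,600),interpolation=cv2.INTER_CUBIC))
E
```

```text
18.425
20.3583 [ 616.8  -177.85  229.38] 13.790697680458718 [ 0.78  0.54 -0.83  1.57  0.42  1.21  0.92]
```

View pics/c6.png

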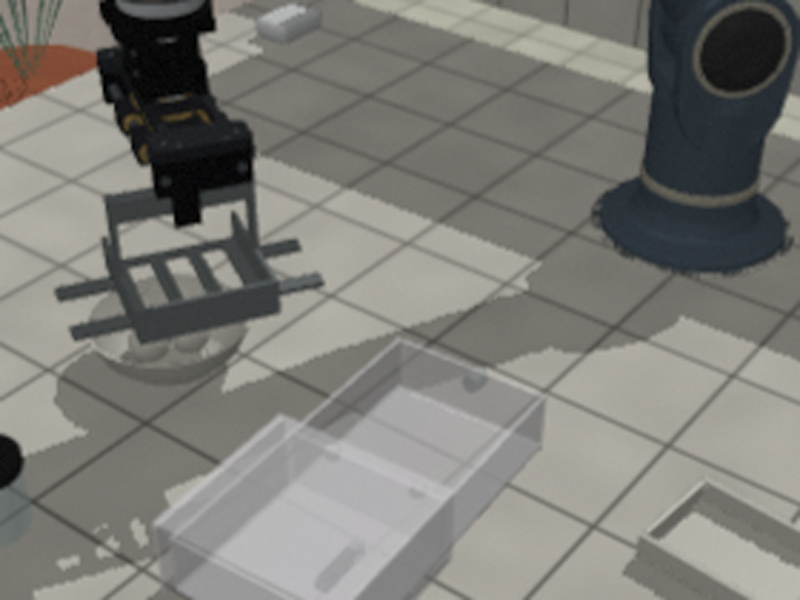

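The large balls are in the bowl, at (150,345) and (187,345), and the sieve is empty. I set it back.

```bash
python3 - <<'E'
from h import *
np.set_printoptions(precision=2,suppress=True)
g=pour_grip(0)+[0,0,90]+40*XD
to((G0+[0,0,85]+g)/2,(PSI+PP)/2,0,110)
to(G0+[0,0,80],PSI,0,110)
to(G0+[0,0,10],PSI,0,80)
print(ctrl.move_linear(tcp(G0+[0,0,-4]),att(),rate=15,until_force=4))
s=telemetry.read_state();print(s['t'],s['tool_pos'],s['contact_force'])
ctrl.wait(.3); ctrl.set_gripper(60); ctrl.wait(.3)
ctrl.move_linear(tcp(G0+[0,0,110]),rate=80)
ctrl.goto([420,330,300],att())
ctrl.wait(.3)
p,d=imaging.snapshot('top');P=cloud('top',d)
reg=np.zeros(d.shape,bool); reg[140:225,205:320]=1
Q=P[reg&(P[...,2]>148)&(P[...,2]<175)];print(len(Q),cv2.minAreaRect(Q[:,:2].astype(np.float32)),Q.mean(0)[2],Q[:,2].std())
a=p[120:230,200:430,::-1]; b=imaging.snapshot('scene')[0][150:250,120:320,::-1]
cv2.imwrite('pics/c7.png',np.vstack([cv2.resize(x,(600,300),interpolation=cv2.INTER_CUBIC) for x in(a,b)]))
print(telemetry.read_state()['t'])
E
```

```text
True
24.1667 [533.65  -3.04 130.95] [-0.95  0.33  3.99]
435 ((533.7800903320312, -3.022083282470703), (14.220282554626465, 118.83595275878906), 3.111186981201172) 160.39414163061653 2.310865791369644
29.0667
```

View pics/c7.png

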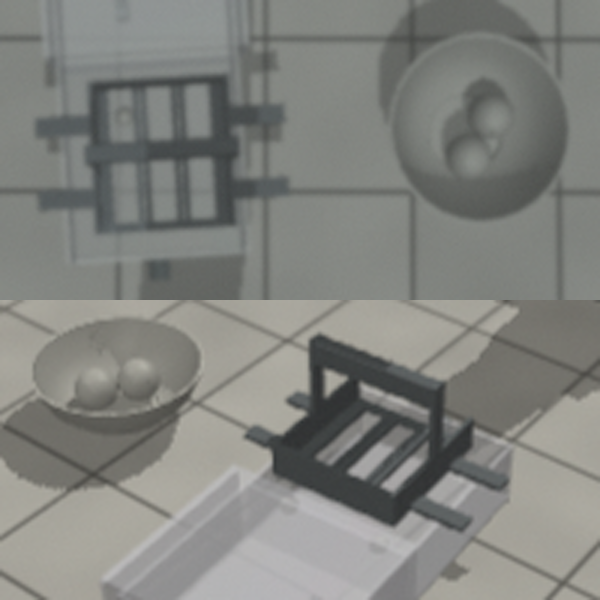

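The final view shows both large balls in the bowl at (490,115) and (468,157). The empty sieve is level where it was, with the bar at (533.8,-3.0) as before. Both small balls are in the drawer at (288,505) and (377,547).

```bash
python3 -c "from cell import hand_in; print(hand_in())"
```

```text
the job is handed in; nothing more can be done
None
```

I've handed the job in: in the last pictures both small balls lie in the drawer, both large balls are in the round bowl, and the empty sieve is back level where it was, at about 29 s on the robot's clock (no verdict came back).

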